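Plug the socket tester into a switched-off outlet and switch it on by feel

ROBOT

A 6-joint arm with a two-finger parallel gripper is mounted at the origin on the work surface. World frame = base frame: x ahead of the robot, y to its left, z up, the work surface at z = 0. Lengths are in mm, angles in rad, forces in N, time in s.
With the tool pointing down it reaches from about 250 to 850 mm from the base axis. Payload 12.5 kg.
Tool frame: the origin (TCP) lies between the finger pads; the fingertips stand 19 mm ahead of it and the grasp point (between the pads) is the TCP; x points along the fingers, y is the direction in which the jaws open and shut, and the axes are right-handed (so a half turn about x gives the same grasp; the last joint's range is limited). The gripper opens to 93 mm and grips with 3 to 60 N. Pads are 15 mm wide; open, the fingers measure 128 mm over their backs; the gripper's body (75 mm by 188 mm) begins 65 mm behind the grasp point.
Start: joints at [-1.295, 0.351, 1.652, -0, 1.139, -0.085], TCP at [194.181, -514.566, 216.333] pointing down, gripper open.
Joint ranges: [-2.75, 2.75], [-0.79, 2.1], [0.01, 2.65], [-1.57, 4.71], [0.07, 3.14], [-2.87, 2.87]. Speed limits (rad/s): [2.22, 2.22, 2.79, 3.14, 3.14, 3.14].

INTERFACE

Orientations are given as a unit quaternion [w, x, y, z].
In Python, from workcell import manip gives the robot as it stands.
- The arm moves only by the shell command python3 -m inch 'ROWS' [FORCE]. ROWS is text: rows parted by semicolons, each of 7 numbers parted by spaces: the finger opening in m, from 0 to 0.093, then the shift along the world's x, y, z in m, then the turn, a rotation vector about the world's x, y, z in rad. A call has 1 to 8 rows; each row is the pose to reach, as a shift and turn from the pose measured when the call began; what a row does not reach only later rows make up. A row lasts 1/12 s, in which the tool goes at most 41.7 mm and 7.16 degrees, less where a joint would pass 70% of its speed; a pose out of reach is approached as far as the arm can. A call with a gripper value outside its range is refused whole. The fingers move at their own pace and stop on an object; FORCE is the grip in N (left out, the last holds). Time passes only in rows, so rows that repeat a pose let the fingers close. It gives the time, the measured TCP pose, the force and the opening at its end, in the units of the state.
- manip.observe(): the state, without advancing time (a new reading comes with each control period).
- manip.grab_frame(name): name is "scene" or "top" or "wrist"; returns the picture (480x640x3 uint8, red, green, blue); there is no depth.
- manip.calibration(name): a dict with "fx", "fy", "cx", "cy" (pixels), "rvec" (rotation vector, rad) and "tvec" (3), from world to camera coordinates, as OpenCV has them; the wrist camera has in their place "mount" (4x4, takes a point from camera to tool coordinates, whose origin is the TCP and whose axes are the tool frame's). Camera axes: x right, y down, z forward; pixel columns grow to the right and rows downward; lengths in mm; the calibration is good to about 2 mm. The wrist camera is an equidistant fisheye: a pixel r from the principal point sees the ray r / f radians off the axis. A picture is of the moment at which its call begins: read the wrist's pose just before it. calibration takes no time and is no camera call.
- manip.job_done(): hands the job in, once; it reports no verdict.
The state is a dict: "t": time; "joint_pos": joint angles; "dq": joint speeds; "effort": joint torques, N m; "eef_pos": TCP position; "orientation": TCP orientation; "ft_force": force on the tool from outside, world axes, zero at the start; "wrist_torque": the same for the moment, N m; "gripper_width": finger opening in mm.
Only numpy, scipy, OpenCV 4.12 (cv2) and the standard library are available. Lean on these libraries where they do the work, as an engineer would, in place of code of your own. Each camera call takes 0.05 s, during which the arm holds its last target. There are 200 camera calls.

TASK

Test the free socket of the bench socket strip: with that socket's own push-lock switch off (out), take the plug-in tester from the wooden tool block and push it fully home in the free socket, then press the switch until it locks in (on) and let go of everything. The switch may start in or out, which is hard to see, so feel with a light touch how far its cap stands up before you plug in - the tester must never be plugged into a switched-on socket - and feel again afterwards that it has really locked. Press with a fingertip's force, do not ram the switch or the plug, and leave the strip's other switch and the tools on the bench as they are.

Things in the scene. Friction and masses are not known exactly. Their poses are not given: they have to be found in the camera images.
- tester_mid (a point): centre of the loose tester: grey block 34 (x) x 44 (y) x 40 mm high, 90 g, ribbed sides, three lenses on top. The point is 20 mm above its flat plug face. Below the face two round-ended pins, 4.8 mm thick, 19 mm long, at y = +9.5 and -9.5 mm. z up. Fits turned half round too. Hold it across the 34 mm. It is parked with its pins in a slot of the tool block: lift 25 mm to free it.
- tool_block: fixed wooden block 60 (x) x 150 (y) x 40 mm high. Origin under its centre in x, z up. The tester stands on its top face (40 mm up) at y = +40 mm, pins in a wide slot 14 x 35 x 26 mm deep, its axes parallel to the block's. Two black-handled screwdrivers, up to 134 mm high, stand in it at y = -34 and -56 mm.
- strip: socket strip screwed to the bench: aluminium profile 66 mm wide (x), 346 mm long (y), flat top 45 mm above the bench. Origin under its centre, z up. Along its y: -135 mm the other switch (leave it alone), -55 mm a socket taken by a white charger 36 x 42 x 50 mm high, +35 mm the free socket, +115 mm the free socket's switch.
- socket (a point): centre of the free socket's face, in the strip's top, 45 mm above the bench: grey insert with two round holes 6.8 mm wide with 1.5 mm chamfers, 24 mm deep, 19 mm apart along the strip's y. z points up out of it, y along the strip to its switch, 80 mm away. The tester's plug face must come to rest flat on this face.
- switch_place (a point): the free socket's push-lock switch: a fixed point on its axis in the strip's top face, 45 mm above the bench, z up; it tells nothing of the state. Plain black round cap, 22 mm wide, flat top, in a flat collar 31 mm wide, 1.5 mm high. The rules' 'joint switch' is how far the cap is in (0 out, about 0.004 m locked, 0.008 m at the stop); it is not measured.
- cap_out (a point): fixed point on the switch's axis, 14 mm above the strip's top: here is the top of the cap when it is out (off). Push-push: each press to the stop (8 mm stroke, let go again) changes it from out to locked in or from in to out; one ending over 1.5 mm short of it may not. The cap gives from about 1.5 N, 0.5 N more per mm, 6 to 9 N to the stop if pressed at 10 mm/s; fast is harder; over 50 N breaks it.
- cap_in (a point): fixed point on the switch's axis, 9.9 mm above the strip's top: here is the top of the cap when it is locked in (on), 4.1 mm lower than when out. A locked cap has about 3 N of spring behind it and can be pressed 4 mm further, to the stop. A touch of about 2 N feels where the cap stands (it gives up to 1 mm) and does not change it.
- multimeter: bystander: handheld multimeter lying on its back, 82 x 165 x 45 mm. Origin under its centre.
- solder_reel: bystander: metal reel 60 mm wide, 40 mm high, standing on end. Origin under its centre.
- pliers: bystander: pliers lying flat, 170 mm long, 12 mm thick. Origin near the pivot, on the bench.
There are look-alikes about, which are no part of the job. What is shaped like the part that bears tester_mid but green is not meant.

How it is judged (in metres and radians):
On the way, in this order (a step that is already met when the one before it is completed fails the run):
1. the tester is fully home in the free socket while its switch is out (off) (z of tester_mid in the frame of socket below 0.0225 m and horizontal distance between tester_mid and socket below 0.003 m and angle between tester_mid's own z axis and vertical below 0.06 rad and value of joint switch below 0.002 m), for 0.2 s.
2. the switch has locked in (on), with nothing pressing on it (value of joint switch above 0.003 m and contact force between switch_c0 and anything else below 0.3 N), for 0.3 s.
At the end, for the whole second after the job is handed in: tester upright, at rest and home in the free socket (face within 2.5 mm of the socket's, 3 mm of its centre, tilt under 0.06 rad); its switch locked in by itself (over 3 mm); the other switch as it was (1.5 mm); multimeter, reel and pliers within 15 mm of their start (z of tester_mid in the frame of socket below 0.0225 m and horizontal distance between tester_mid and socket below 0.003 m and angle between tester_mid's own z axis and vertical below 0.06 rad and value of joint switch above 0.003 m and distance of other_switch_c0 from where it was at the start of the episode below 0.0015 m and distance of each of multimeter, solder_reel, pliers from where it was at the start of the episode below 0.015 m and linear speed of tester below 0.01 m/s); the robot touches nothing.
It fails at once if the tester is plugged in (or pulled) with the socket's switch in: its face is 4 to 17 mm above the socket face over the socket while the cap is in by more than 3 mm (z of tester_mid in the frame of socket between 0.024 and 0.037 m and horizontal distance between tester_mid and socket below 0.006 m and value of joint switch above 0.003 m).
It fails at once if the switch is pressed with over 50 N (contact force between switch_c0 and anything else above 50 N).
It fails at once if the tester is rammed against the strip with over 60 N (contact force between tester and strip above 60 N).
It fails at once if the other switch is pushed or clicked (moved over 2.5 mm) (distance of other_switch_c0 from where it was at the start of the episode above 0.0025 m).
It fails at once if the multimeter, reel or pliers are pushed more than 15 mm (distance of any of multimeter, solder_reel, pliers from where it was at the start of the episode above 0.015 m).
It also fails if it takes over 66 s, if anything falls off the work surface, if the arm or the gripper's body presses on something with over 40 N, if the wrist force passes 120 N, or if a joint passes its speed limit or range.

## Working session

There is one attempt and no reset: what is moved stays moved. The work goes in short steps, Python scripts to look and compute and a shell command to move; the robot and the scene stay as the last step left them, time stands still between calls to the robot, and variables do not carry over. Pictures are saved under pics/ and viewed, about 8 in all and at most 12, crops included, and the job is handed in when it is done.

```bash
mkdir -p pics
cat > h.py <<'E'
import numpy as np,cv2
from workcell import manip
from scipy.spatial.transform import Rotation as R
def ray(cam,u,v,st=None):
    c=manip.calibration(cam)
    if cam!='wrist':
        Rm=cv2.Rodrigues(np.array(c['rvec'],float))[0];t=np.array(c['tvec'],float).ravel()
        d=np.array([(u-c['cx'])/c['fx'],(v-c['cy'])/c['fy'],1.]);return -Rm.T@t,Rm.T@d
    M=np.array(c['mount'],float);a=np.array([(u-c['cx'])/c['fx'],(v-c['cy'])/c['fy']]);r=np.hypot(*a)
    d=np.array([*(a/max(r,1e-9)*np.sin(r)),np.cos(r)])
    q=st['orientation'];Q=R.from_quat([q[1],q[2],q[3],q[0]]).as_matrix()
    return Q@M[:3,3]+np.array(st['eef_pos']),Q@M[:3,:3]@d
def at(cam,u,v,z,st=None):
    o,d=ray(cam,u,v,st);return o+d*(z-o[2])/d[2]
def proj(cam,P,st=None):
    c=manip.calibration(cam);P=np.array(P,float)
    if cam!='wrist':
        p=cv2.Rodrigues(np.array(c['rvec'],float))[0]@P+np.array(c['tvec'],float).ravel()
        return c['fx']*p[0]/p[2]+c['cx'],c['fy']*p[1]/p[2]+c['cy']
    M=np.array(c['mount'],float);q=st['orientation'];Q=R.from_quat([q[1],q[2],q[3],q[0]]).as_matrix()
    p=M[:3,:3].T@(Q.T@(P-np.array(st['eef_pos']))-M[:3,3]);s=np.hypot(p[0],p[1]);th=np.arctan2(s,p[2])
    return c['cx']+c['fx']*th*p[0]/s,c['cy']+c['fy']*th*p[1]/s
def grab(cam,name):
    st=manip.observe();im=np.array(manip.grab_frame(cam));cv2.imwrite(f'pics/{name}.png',im[:,:,::-1]);return st,im
E
python3 - <<'E'
from h import *
for c in('top','scene','wrist'): print(c,manip.calibration(c))
grab('top','top0');grab('scene','scene0');s,_=grab('wrist','w0');print(s)
E
```

```text
top {'fx': 595.374350905721, 'fy': 595.374350905721, 'cx': 308.96804602426045, 'cy': 234.74591371952457, 'rvec': array([ 2.17713699, -2.16440946,  0.14892833]), 'tvec': array([  79.01401914,  610.23920803, 1247.58284637])}
scene {'fx': 447.97938265218886, 'fy': 447.97938265218886, 'cx': 312.9709220232607, 'cy': 246.5942732230461, 'rvec': array([ 2.40280938,  1.16841749, -0.28617756]), 'tvec': array([-460.23158625, -349.50932409, 1051.73799553])}
wrist {'fx': 371.64829954431775, 'fy': 371.64829954431775, 'cx': 321.114400503513, 'cy': 235.87301031985874, 'mount': array([[ 2.96529856e-04, -2.76340464e-01,  9.61059759e-01,
        -1.67777871e+02],
       [ 9.99999557e-01, -7.76169830e-04, -5.31722248e-04,
        -3.22328775e-01],
       [ 8.92881962e-04,  9.61059491e-01,  2.76340111e-01,
        -7.67659099e+01],
       [ 0.00000000e+00,  0.00000000e+00,  0.00000000e+00,
         1.00000000e+00]])}
{'t': 0.1, 'joint_pos': array([-1.29458597e+00,  3.51190092e-01,  1.65235461e+00,  5.28075784e-06,
        1.13909844e+00, -8.46253414e-02]), 'dq': array([-0.00056368, -0.00214126, -0.00255454, -0.00183008,  0.00014551,
        0.00018578]), 'effort': array([ 1.04515143e-04, -4.98028421e+01, -2.85704076e+01,  7.00376532e-02,
        2.38871929e-02, -4.24034704e-05]), 'eef_pos': array([ 194.10797862, -514.27634314,  215.85310998]), 'orientation': array([-0.12651306, -0.6955958 , -0.12725278,  0.69566347]), 'ft_force': array([ 0.26462843, -0.10995597,  0.21691634]), 'wrist_torque': array([ 0.03099009, -0.05425996,  0.01211451]), 'gripper_width': 93.21820143928969}
```

View pics/top0.png

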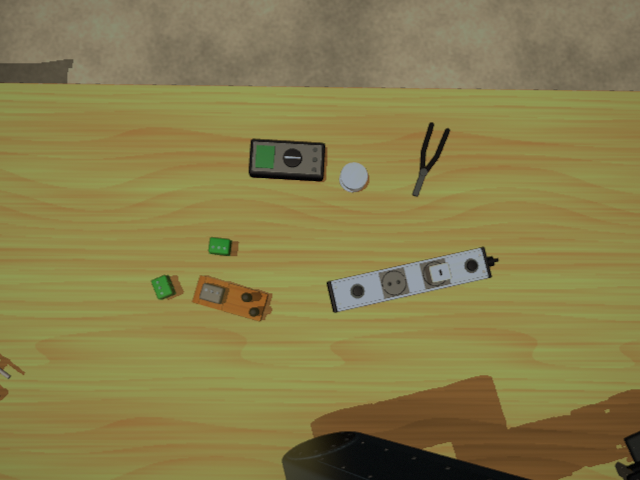

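View pics/scene0.png

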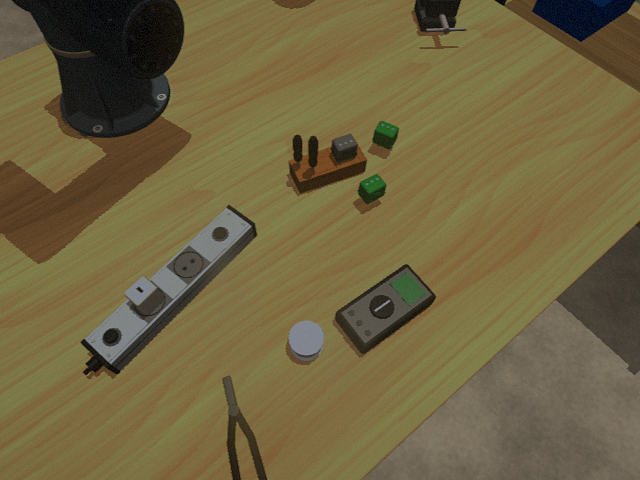

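The top view shows the grey tester on the block at (212,293). The green look-alikes are at (220,246) and (163,287), and I reject both. The free socket is at (394,282) with its switch at (357,291). The charger is at (437,273) and the other switch at (471,265).

Run:
```python
from h import *
im=cv2.imread('pics/top0.png')
a=cv2.resize(im[260:340,180:290],None,fx=5,fy=5,interpolation=cv2.INTER_CUBIC)
b=cv2.resize(im[240:320,320:500],None,fx=4.4,fy=4.4,interpolation=cv2.INTER_CUBIC)
o=np.zeros((a.shape[0]+0,800,3),np.uint8)
o=cv2.resize(np.zeros((590,800,3),np.uint8),(800,760))
o[:400,:550]=a;o[402:402+b.shape[0],:b.shape[1]]=b
cv2.imwrite('pics/crop1.png',cv2.resize(o,(630,598)))
for n,u,v,z in[('tester',212,293,80),('sock',394,282,45),('sw',357.5,291,58),('chg',437,273,95),('osw',471,265,58),('mm',287,160,45),('reel',354,177,40),('pl',424,170,12)]:print(n,at('top',u,v,z).round(1))
for n,u,v,z in[('tester',345,143,80),('sock',188,264,45),('sw',220,234,58)]:print(n,at('scene',u,v,z).round(1))
```

```text
tester [483.  281.5  80. ]
sock [508.8 -98.3  45. ]
sw [489.1 -19.2  58. ]
chg [ 525.8 -178.5   95. ]
osw [ 545.1 -259.9   58. ]
mm [771.3 131.2  45. ]
reel [736.2 -14.6  40. ]
pl [ 759.6 -173.7   12. ]
tester [485.2 283.2  80. ]
sock [506.3 -96.3  45. ]
sw [496.8 -20.6  58. ]
```

View pics/crop1.png

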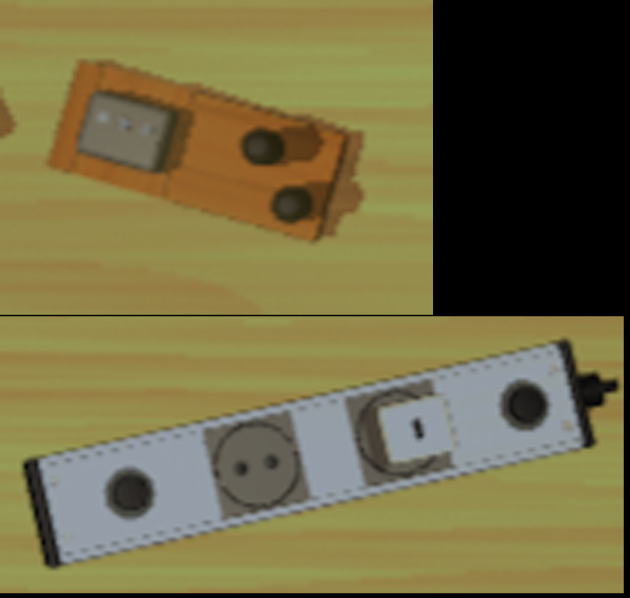

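The crop confirms the grey tester on the block, and the free socket with round holes beside the left-hand switch. Next I work out yaw angles.

Run:
```python
from h import *
st=manip.observe();q=st['orientation'];Q=R.from_quat([q[1],q[2],q[3],q[0]]).as_matrix();print(Q.round(3))
# crop px -> image px, scale 630/800
f=800/630; g=760/598
def T(x,y): return 180+x*f/5,260+y*g/5
def S(x,y): return 320+x*f/4.4,240+(y*g-402)/4.4
def y(a,b,z):
    p,q=at('top',*a,z),at('top',*b,z);d=q-p;return p.round(1),q.round(1),np.arctan2(-d[0],d[1])
print('block',y(T(315,240),T(48,165),40),y(T(348,132),T(82,62),40))
print('tester',y(T(157,170),T(80,146),80),y(T(176,104),T(97,92),80))
print('strip',y(S(590,445),S(52,566),45),y(S(565,342),S(28,460),45))
print('sw',y(S(524,404),S(130,493),57),'sock',y(S(272,462),S(241,468),45))
```

```text
[[-0.     0.353 -0.936]
 [ 0.001 -0.936 -0.353]
 [-1.    -0.001 -0.   ]]
block (array([425.5, 185. ,  40. ]), array([464.8, 328.3,  40. ]), np.float64(-0.26702327341167564)) (array([483.2, 168.1,  40. ]), array([520. , 311.6,  40. ]), np.float64(-0.25115247797755824))
tester (array([462.3, 265. ,  80. ]), array([474.5, 305.1,  80. ]), np.float64(-0.29511347586388115)) (array([496.5, 255.8,  80. ]), array([502.5, 297. ,  80. ]), np.float64(-0.14514901778970937))
strip (array([ 520.2, -304.3,   45. ]), array([444.9,  27.2,  45. ]), np.float64(0.22356321327791054)) (array([ 583.8, -290.7,   45. ]), array([509.1,  41.8,  45. ]), np.float64(0.22104128264120035))
sw (array([ 544.4, -260.6,   57. ]), array([489.1, -19.3,  57. ]), np.float64(0.22567129093202995)) sock (array([ 508.7, -107.8,   45. ]), array([504.9, -88.7,  45. ]), np.float64(0.19503756894021973))
```

```bash
python3 -m inch '0 0.295 0.495 -0.066 0 0 1.432;0 0.295 0.495 -0.066 0 0 1.432;0 0.295 0.495 -0.066 0 0 1.432;0 0.295 0.495 -0.066 0 0 1.432;0 0.295 0.495 -0.066 0 0 1.432;0 0.295 0.495 -0.066 0 0 1.432;0 0.295 0.495 -0.066 0 0 1.432;0 0.295 0.495 -0.066 0 0 1.432' 20
```

```text
t: 0.82
eef_pos: [364.1, -228.2, 178.1]
orientation: [-0.446, -0.548, -0.447, 0.548]
ft_force: [1.1, -0.5, -0.1]
gripper_width: 44.4
```

```bash
python3 -m inch '0 0.125 0.209 -0.028 0 0 0.4245;0 0.125 0.209 -0.028 0 0 0.4245;0 0.125 0.209 -0.028 0 0 0.4245;0 0.125 0.209 -0.028 0 0 0.4245;0 0.125 0.209 -0.028 0 0 0.4245;0 0.125 0.209 -0.028 0 0 0.4245;0 0.125 0.209 -0.028 0 0 0.4245;0 0.125 0.209 -0.028 0 0 0.4245'
cat > w.py <<'E'
from h import *
import sys
s,im=grab('wrist',sys.argv[1]);q=s['orientation'];Q=R.from_quat([q[1],q[2],q[3],q[0]]).as_matrix()
print(s['eef_pos'].round(2),s['orientation'].round(5),s['ft_force'].round(2),s['t']);print('yaw',np.arctan2(Q[1,1],Q[0,1]),'tilt',Q[:,0].round(4))
E
python3 w.py w1
```

```text
t: 1.48
eef_pos: [489.3, -17.7, 149.5]
orientation: [0.552, 0.441, 0.553, -0.441]
ft_force: [0.0, -0.9, 0.2]
gripper_width: 0.9
[489.26 -17.71 149.49] [ 0.55231  0.44073  0.55302 -0.44145] [ 0.01 -0.93  0.23] 1.4833
yaw 0.22362233683385613 tilt [-1.4e-03 -2.0e-04 -1.0e+00]
```

View pics/w1.png

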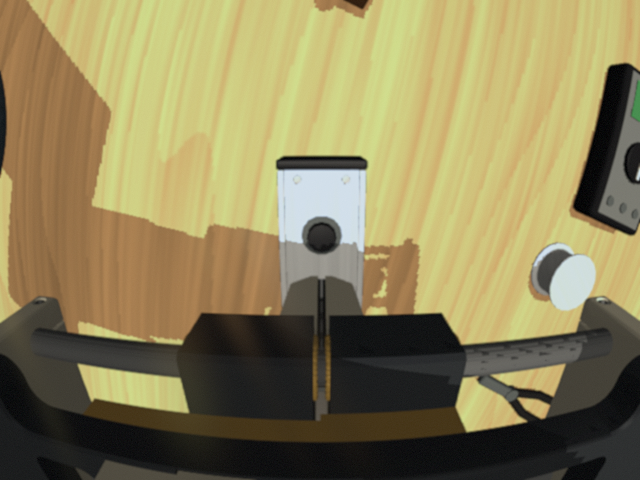

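The wrist view shows the switch cap at (321,236), with the strip's edges parallel to the image columns. The closed fingers hide the socket.

Run:
```python
from h import *
s=manip.observe();
for u,v,z in[(321,236,57),(321,234,57),(278,160,45),(366,160,45),(280,270,45),(364,270,45)]:print(at('wrist',u,v,z,s).round(1))
```

```text
[487.9 -16.7  57. ]
[487.6 -15.3  57. ]
[445.2  29.6  45. ]
[508.2  43.7  45. ]
[463.2 -54.5  45. ]
[527.9 -39.9  45. ]
```

```bash
python3 -m inch '0 -0.001 -0.001 -0.030 0 0 0;0 -0.001 -0.001 -0.055 0 0 0;0 -0.001 -0.001 -0.066 0 0 0;0 -0.001 -0.001 -0.067 0 0 0;0 -0.001 -0.001 -0.067 0 0 0'
```

```text
t: 1.95
eef_pos: [487.4, -20.8, 82.7]
orientation: [0.551, 0.441, 0.553, -0.443]
ft_force: [0.1, 0.2, -0.5]
gripper_width: 0.2
```

Now 1 mm steps, watching force.

```bash
python3 -m inch '0 0.001 0.001 -0.002 0 0 0;0 0.001 0.001 -0.004 0 0 0;0 0.001 0.001 -0.0045 0 0 0;0 0.001 0.001 -0.0045 0 0 0'; python3 -m inch '0 0 0 -0.0005 0 0 0;0 0 0 -0.001 0 0 0;0 0 0 -0.001 0 0 0'
```

```text
t: 2.28
eef_pos: [488.6, -19.9, 78.6]
orientation: [0.552, 0.442, 0.552, -0.442]
ft_force: [-0.0, -0.1, 0.0]
gripper_width: 0.3
t: 2.53
eef_pos: [488.6, -19.9, 77.7]
orientation: [0.552, 0.442, 0.552, -0.442]
ft_force: [0.3, -0.5, -0.2]
gripper_width: 0.5
```

```bash
for i in 1 2; do python3 -m inch '0 0 0 -0.0005 0 0 0;0 0 0 -0.001 0 0 0;0 0 0 -0.001 0 0 0'|grep -v ori; done
```

```text
t: 2.78
eef_pos: [488.5, -19.9, 76.6]
ft_force: [1.0, -0.8, -0.2]
gripper_width: 0.6
t: 3.03
eef_pos: [488.5, -19.9, 75.5]
ft_force: [-0.1, -0.5, 0.4]
gripper_width: 0.9
```

```bash
for i in 1 2 ; do python3 -m inch '0 0 0 -0.0005 0 0 0;0 0 0 -0.001 0 0 0;0 0 0 -0.001 0 0 0'|grep -v ori; done
```

```text
t: 3.28
eef_pos: [488.4, -19.9, 74.4]
ft_force: [-0.3, 0.8, 1.3]
gripper_width: 0.4
t: 3.53
eef_pos: [488.4, -19.9, 73.3]
ft_force: [0.9, -0.5, 0.1]
gripper_width: 0.3
```

```bash
for i in 1 2 ; do python3 -m inch '0 0 0 -0.0003 0 0 0;0 0 0 -0.0005 0 0 0;0 0 0 -0.0005 0 0 0'|grep -v ori; done; python3 -c "
from h import *
import time
for i in range(4):
  manip.grab_frame('wrist');print(manip.observe()['ft_force'].round(2))"
```

```text
t: 3.78
eef_pos: [488.4, -19.9, 72.7]
ft_force: [-0.7, -0.1, -0.7]
gripper_width: 0.3
t: 4.03
eef_pos: [488.3, -19.9, 72.2]
ft_force: [-0.1, 0.0, -0.0]
gripper_width: 0.9
[ 0.25 -0.89  0.49]
[-0.8  -0.81 -0.75]
[-0.01 -0.44  0.32]
[-0.53 -0.53 -0.14]
```

```bash
for i in 1 2 3; do python3 -m inch '0 0 0 -0.0003 0 0 0;0 0 0 -0.0005 0 0 0;0 0 0 -0.0005 0 0 0'|grep -v ori; done; python3 w.py w2
```

```text
t: 4.48
eef_pos: [488.3, -19.9, 71.7]
ft_force: [0.9, -0.7, 0.3]
gripper_width: 0.3
t: 4.73
eef_pos: [488.3, -19.9, 71.1]
ft_force: [-0.3, -0.1, 0.1]
gripper_width: 0.6
t: 4.98
eef_pos: [488.3, -19.9, 70.6]
ft_force: [-0.3, 0.1, 0.0]
gripper_width: 0.5
[488.28 -19.85  70.6 ] [ 0.55141  0.44139  0.55253 -0.44253] [-0.25  0.06  0.04] 4.9833
yaw 0.22046777473609774 tilt [-2.3e-03 -3.0e-04 -1.0e+00]
```

View pics/w2.png

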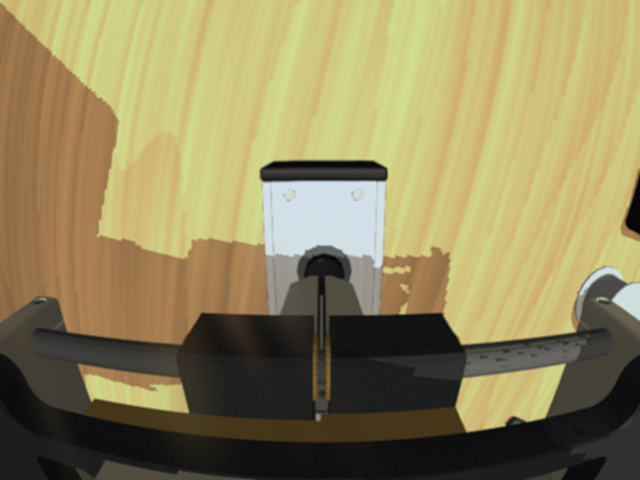

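Run:
```python
from h import *
s=manip.observe();T=s['eef_pos'];y=np.array([-.2207,.9753,0])
for k in(-8,0,8):print('tip',k,proj('wrist',T+k*y+[0,0,-19],s))
for z in(46.5,52,55):
  for k in(-11,0,11,15.5):print('cap',z,k,proj('wrist',np.array([488.5,-18.5,z])+k*y,s))
```

```text
tip -8 (np.float64(321.68590340360066), np.float64(290.9548822443662))
tip 0 (np.float64(321.6496864889357), np.float64(277.57078362985214))
tip 8 (np.float64(321.61197635744463), np.float64(263.77605679168477))
cap 46.5 -11 (np.float64(322.5540088329425), np.float64(289.92887821049925))
cap 46.5 0 (np.float64(322.52142765835447), np.float64(271.8814605443441))
cap 46.5 11 (np.float64(322.48530961964985), np.float64(253.11343974951103))
cap 46.5 15.5 (np.float64(322.469481579178), np.float64(245.24051672186562))
cap 52 -11 (np.float64(322.5722071024957), np.float64(294.02890691540216))
cap 52 0 (np.float64(322.53965425915294), np.float64(275.6172077331758))
cap 52 11 (np.float64(322.50337699231324), np.float64(256.4318712614688))
cap 52 15.5 (np.float64(322.48742376097766), np.float64(248.37320640090536))
cap 55 -11 (np.float64(322.5824671767795), np.float64(296.3502209980467))
cap 55 0 (np.float64(322.549953589601), np.float64(277.7357332016329))
cap 55 11 (np.float64(322.51360839775015), np.float64(258.31662493612134))
cap 55 15.5 (np.float64(322.497592817831), np.float64(250.1535123297718))
```

```bash
for i in 1 2 3 4; do python3 -m inch '0 0 0 -0.0003 0 0 0;0 0 0 -0.0006 0 0 0;0 0 0 -0.0006 0 0 0'|grep -v ori; done
```

```text
t: 5.28
eef_pos: [488.3, -19.9, 70.0]
ft_force: [-1.3, 0.4, 0.7]
gripper_width: 0.2
t: 5.53
eef_pos: [488.2, -19.9, 69.3]
ft_force: [-0.1, 0.6, -0.6]
gripper_width: 0.4
t: 5.78
eef_pos: [488.2, -19.8, 68.6]
ft_force: [-0.2, -0.5, 0.1]
gripper_width: 0.6
t: 6.03
eef_pos: [488.2, -19.8, 68.0]
ft_force: [-0.6, -0.0, -0.3]
gripper_width: 0.4
```

```bash
for i in 1 2 3 4; do python3 -m inch '0 0 0 -0.0003 0 0 0;0 0 0 -0.0006 0 0 0;0 0 0 -0.0006 0 0 0'|grep -v ori; done
```

```text
t: 6.28
eef_pos: [488.1, -19.8, 67.3]
ft_force: [-0.7, -0.7, -0.3]
gripper_width: 0.4
t: 6.53
eef_pos: [488.1, -19.8, 66.7]
ft_force: [0.4, 0.1, 0.9]
gripper_width: 0.0
t: 6.78
eef_pos: [488.1, -19.8, 66.0]
ft_force: [0.3, -0.1, 0.3]
gripper_width: 0.5
t: 7.03
eef_pos: [488.0, -19.8, 65.4]
ft_force: [-0.0, -0.3, 0.4]
gripper_width: 0.0
```

```bash
python3 w.py w3; python3 -c "
import cv2;im=cv2.imread('pics/w3.png')[220:340,240:400];cv2.imwrite('pics/w3c.png',cv2.resize(im,None,fx=5,fy=5,interpolation=cv2.INTER_CUBIC))"
```

```text
[488.03 -19.83  65.36] [ 0.5512   0.44129  0.55272 -0.44266] [-0.02 -0.29  0.37] 7.0333
yaw 0.22041510343812767 tilt [-2.9e-03 -2.0e-04 -1.0e+00]
```

View pics/w3c.png

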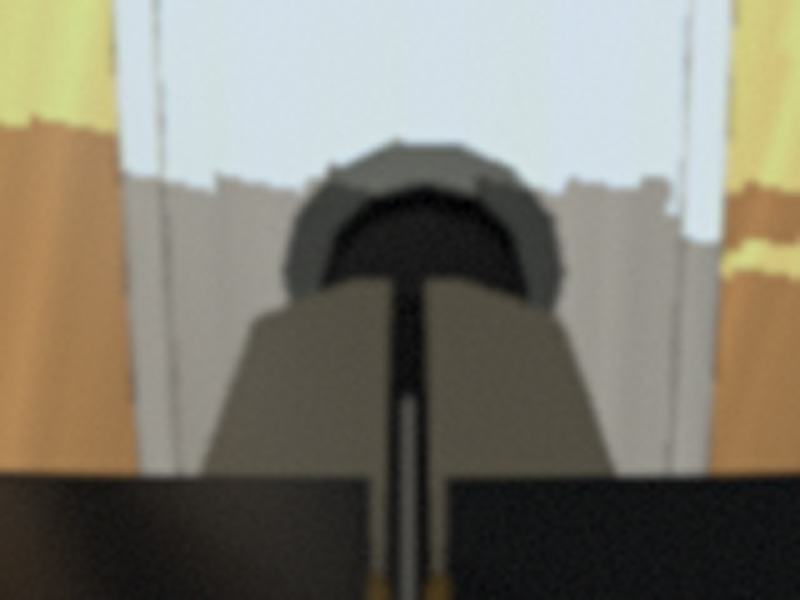

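Run:
```python
from h import *
s=manip.observe();T=s['eef_pos'];y=np.array([-.2207,.9753,0])
for k in(0,4,7.5,10):
  for o in(0,-10,-19): print('tip',k,o,np.round(proj('wrist',T+k*y+[0,0,o],s),1))
for z in(45,46.5,51,54.9,59):
  print('cap',z,[np.round(proj('wrist',np.array([488.5,-18.5,z])+k*y,s),1)[1] for k in(-11,0,11,15.5)])
x=np.array([.9753,.2207,0])
print(proj('wrist',T+7.5*y+5*x+[0,0,-19],s))
```

```text
tip 0 0 [321.6 292.2]
tip 0 -10 [321.7 284.2]
tip 0 -19 [321.7 277.6]
tip 4 0 [321.6 284.8]
tip 4 -10 [321.6 277.1]
tip 4 -19 [321.7 270.7]
tip 7.5 0 [321.6 278.2]
tip 7.5 -10 [321.6 270.8]
tip 7.5 -19 [321.6 264.7]
tip 10 0 [321.6 273.5]
tip 10 -10 [321.6 266.2]
tip 10 -19 [321.6 260.3]
cap 45 [np.float64(292.9), np.float64(274.6), np.float64(255.6), np.float64(247.6)]
cap 46.5 [np.float64(294.0), np.float64(275.6), np.float64(256.5), np.float64(248.4)]
cap 51 [np.float64(297.5), np.float64(278.8), np.float64(259.3), np.float64(251.1)]
cap 54.9 [np.float64(300.7), np.float64(281.7), np.float64(261.9), np.float64(253.5)]
cap 59 [np.float64(304.1), np.float64(284.9), np.float64(264.7), np.float64(256.2)]
(np.float64(330.96357438245917), np.float64(264.63133022521725))
```

```bash
for i in 1 2 3; do python3 -m inch '0 0.0001 0 -0.0004 0 0 0;0 0.0001 0 -0.0008 0 0 0;0 0.0001 0 -0.0008 0 0 0'|grep -v ori; done; python3 -c "
from h import *
print(manip.observe())"
```

```text
t: 7.33
eef_pos: [488.1, -19.8, 64.5]
ft_force: [-0.4, 1.2, 0.3]
gripper_width: 0.6
t: 7.58
eef_pos: [488.2, -19.8, 63.6]
ft_force: [0.3, 0.4, 0.3]
gripper_width: 0.4
t: 7.83
eef_pos: [488.2, -19.8, 62.7]
ft_force: [-0.0, -0.5, -0.1]
gripper_width: 0.4
{'t': 7.8333, 'joint_pos': array([-1.35541254e-01,  4.71706698e-01,  1.92781200e+00, -8.29617673e-04,
        7.45209878e-01, -3.55341127e-01]), 'dq': array([-0.00061336,  0.00106258,  0.00129207,  0.00026321,  0.00033821,
       -0.00013551]), 'effort': array([-1.92278130e-03, -4.79210544e+01, -1.99489260e+01,  4.52590152e-02,
        3.22587288e-02,  1.09024120e-04]), 'eef_pos': array([488.23028322, -19.81206129,  62.73396698]), 'orientation': array([ 0.55110833,  0.44123476,  0.55280612, -0.44271537]), 'ft_force': array([-0.00415432, -0.49519028, -0.13343271]), 'wrist_torque': array([-0.0081411 , -0.12545576, -0.03503097]), 'gripper_width': 0.4031818935325338}
```

Run:
```python
from h import *
s=manip.observe();s=dict(s);s['eef_pos']=np.array([488.03,-19.83,65.36])
def w(a,b,v,z):return np.linalg.norm(at('wrist',a,v,z,s)-at('wrist',b,v,z,s)).round(2)
print('strip66',w(240+117/5,240+735/5,220+20,45),w(240+133/5,240+715/5,220+70,45));print('collar31',w(240+284/5,240+562/5,220+270/5,46.5))
for z in(50,55,59,65):print('cap22',z,w(240+322/5,240+526/5,220+285/5,z))
print('fingers',w(240+252/5,240+556/5,220+320/5,46.4),w(240+252/5,240+556/5,220+320/5,65.4))
```

```text
strip66 65.94 65.03
collar31 30.11
cap22 50 21.72
cap22 55 21.13
cap22 59 20.66
cap22 65 19.94
fingers 33.29 29.9
```

```bash
for i in 1 2 3; do python3 -m inch '0 0 0 -0.0003 0 0 0;0 0 0 -0.0006 0 0 0;0 0 0 -0.0006 0 0 0'|grep -v ori; done
```

```text
t: 8.08
eef_pos: [488.2, -19.8, 62.1]
ft_force: [0.0, 0.3, 0.3]
gripper_width: 0.7
t: 8.33
eef_pos: [488.2, -19.8, 61.4]
ft_force: [-0.1, 0.0, -0.1]
gripper_width: 0.4
t: 8.58
eef_pos: [488.2, -19.8, 60.8]
ft_force: [-0.1, -0.2, 0.0]
gripper_width: 0.3
```

```bash
for i in 1 2 3 4; do python3 -m inch '0 0 0 -0.0003 0 0 0;0 0 0 -0.0006 0 0 0;0 0 0 -0.0006 0 0 0'|grep -v ori; done
```

```text
t: 8.83
eef_pos: [488.1, -19.8, 60.1]
ft_force: [-0.4, -0.0, 1.7]
gripper_width: 0.4
t: 9.08
eef_pos: [488.1, -19.8, 59.4]
ft_force: [0.0, 0.3, -0.6]
gripper_width: 0.2
t: 9.33
eef_pos: [488.1, -19.8, 58.8]
ft_force: [1.3, 0.3, 0.3]
gripper_width: 0.6
t: 9.58
eef_pos: [488.0, -19.8, 58.1]
ft_force: [-0.4, -0.1, 1.0]
gripper_width: 0.8
```

```bash
for i in 1 2 3 4; do python3 -m inch '0 0 0 -0.0003 0 0 0;0 0 0 -0.0006 0 0 0;0 0 0 -0.0006 0 0 0'|grep -v ori; done; python3 -c "
from h import *
for i in range(3):
  manip.grab_frame('wrist');print(manip.observe()['ft_force'].round(2))"
```

```text
t: 9.83
eef_pos: [488.0, -19.8, 57.5]
ft_force: [-0.1, 0.2, -0.6]
gripper_width: 0.3
t: 10.08
eef_pos: [488.0, -19.8, 56.8]
ft_force: [-0.4, 0.6, -0.1]
gripper_width: 0.1
t: 10.33
eef_pos: [487.9, -19.8, 56.1]
ft_force: [-0.5, -0.5, -0.4]
gripper_width: 0.2
t: 10.58
eef_pos: [487.9, -19.7, 55.5]
ft_force: [-0.3, -0.6, 0.4]
gripper_width: 0.2
[ 0.88  0.11 -0.43]
[ 0.43 -0.11  0.39]
[ 1.62 -0.7   0.3 ]
```

```bash
python3 w.py w4; python3 -c "
from h import *
grab('scene','s4')
a=cv2.resize(cv2.imread('pics/w4.png')[220:340,240:400],None,fx=4,fy=4,interpolation=cv2.INTER_CUBIC)
b=cv2.resize(cv2.imread('pics/s4.png')[150:310,120:280],(480,480),interpolation=cv2.INTER_CUBIC)
o=np.hstack([a[:480,100:420],b]);cv2.imwrite('pics/c4.png',o)"
```

```text
[487.93 -19.77  55.55] [ 0.55087  0.44108  0.55305 -0.44285] [ 1.62 -0.7   0.3 ] 10.7333
yaw 0.22044347446034956 tilt [-0.004 -0.    -1.   ]
```

View pics/c4.png

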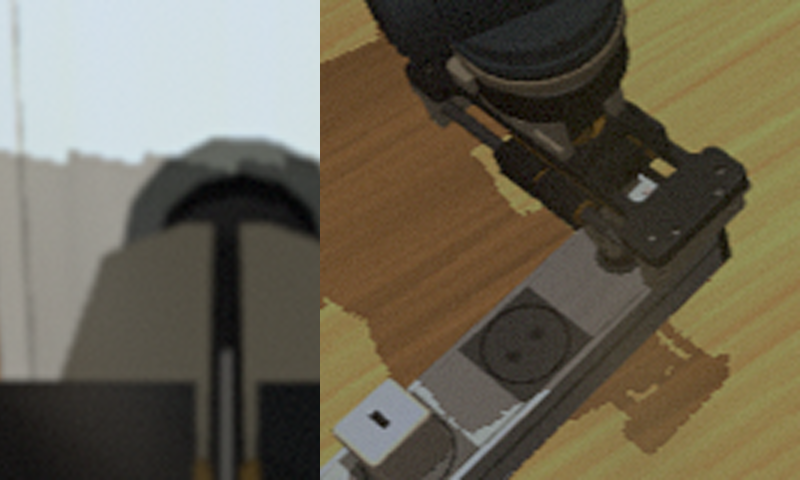

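Run:
```python
from h import *
s=manip.observe();T=s['eef_pos'];y=np.array([-.2207,.9753,0]);x=np.array([.9753,.2207,0])
f=lambda p:((np.array(proj('scene',p))-[120,150])*3+[320,0]).round(0)
for z in(36.5,45,52,60,80):print(z,'tip',f([*T[:2],z]),f([*T[:2],z]-8*y+17*x), f([*T[:2],z]-8*y-17*x))
print('collar',[f(np.array([488.5,-18.5,46.5])+15.5*(np.cos(a)*x+np.sin(a)*y)) for a in np.arange(0,6.3,1.57)])
print('body',f(T+[0,0,65]-37*y+94*x),f(T+[0,0,65]-37*y-94*x),f(T+[0,0,65]+37*y+94*x))
c=lambda a,b:(60+240+a/4,220+b/4)
c=lambda a,b:(240+(a+100)/4,220+b/4)
for z in(46,48,50,52,55):print(z,[np.round(proj('wrist',np.array([488.5,-18.5,z])+k*y,s),1)[1] for k in(11,15.5)])
```

```text
36.5 tip [619. 259.] [630. 283.] [591. 253.]
45 tip [617. 252.] [628. 276.] [588. 246.]
52 tip [615. 246.] [626. 271.] [586. 240.]
60 tip [613. 240.] [624. 264.] [583. 233.]
80 tip [607. 222.] [618. 247.] [577. 216.]
collar [array([637., 264.]), array([637., 234.]), array([601., 237.]), array([601., 267.]), array([637., 264.])]
body [669. 323.] [432. 139.] [762. 231.]
46 [np.float64(262.6), np.float64(254.2)]
48 [np.float64(264.0), np.float64(255.5)]
50 [np.float64(265.4), np.float64(256.8)]
52 [np.float64(266.8), np.float64(258.2)]
55 [np.float64(269.0), np.float64(260.3)]
```

Run:
```python
from h import *
a=cv2.imread('pics/s4.png')[180:260,170:290]
cv2.imwrite('pics/c5.png',cv2.convertScaleAbs(cv2.resize(a,(792,528),interpolation=cv2.INTER_CUBIC),alpha=2.2,beta=10))
```

```text
(no output)
```

View pics/c5.png

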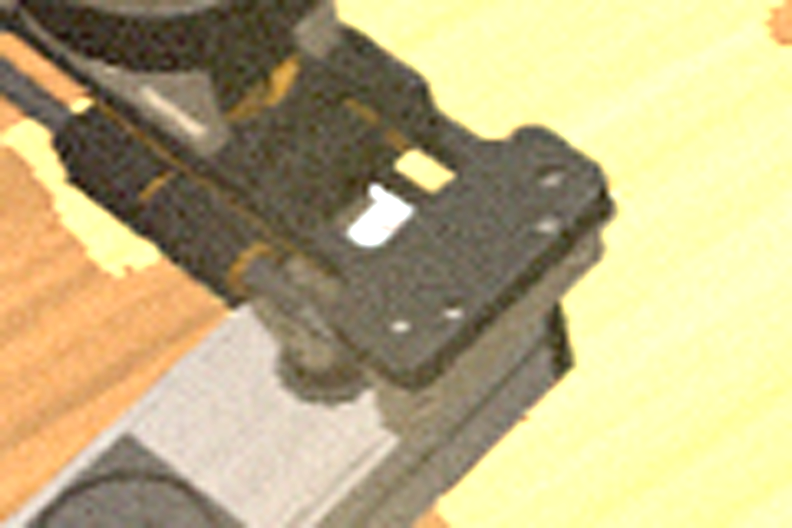

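The scene crop shows the fingertips just above the switch collar, with no contact yet. They reach less far ahead than I assumed, so I continue the light descent.

```bash
for i in 1 2 3 4 5; do python3 -m inch '0 0.0001 0 -0.0004 0 0 0;0 0.0001 0 -0.0008 0 0 0'|grep -E 'eef|ft'; done
```

```text
eef_pos: [488.1, -19.8, 54.8]
ft_force: [0.1, 0.6, -0.3]
eef_pos: [488.2, -19.8, 53.9]
ft_force: [-0.1, 0.6, 0.0]
eef_pos: [488.3, -19.8, 53.0]
ft_force: [0.2, 0.2, 0.4]
eef_pos: [488.3, -19.8, 52.3]
ft_force: [-1.1, 0.1, 4.5]
eef_pos: [488.4, -19.8, 51.6]
ft_force: [-2.4, 0.4, 4.1]
```

Contact came at TCP z≈52.6 with about 4 N. I now lift off and touch the bare strip between switch and socket as the height reference.

```bash
python3 -m inch '0 0 0 0.004 0 0 0;0 0.0088 -0.039 0.006 0 0 0;0 0.0088 -0.039 0.004 0 0 0;0 0.0088 -0.039 -0.003 0 0 0;0 0.0088 -0.039 -0.006 0 0 0;0 0.0088 -0.039 -0.0065 0 0 0'; for i in 1 2 3; do python3 -m inch '0 0.0001 0 -0.0004 0 0 0;0 0.0001 0 -0.0008 0 0 0'|grep -E 'eef|ft'; done
```

```text
t: 12.17
eef_pos: [496.4, -58.1, 44.1]
orientation: [0.55, 0.441, 0.554, -0.443]
ft_force: [0.3, -0.8, -0.6]
gripper_width: 0.5
eef_pos: [496.1, -57.4, 43.0]
ft_force: [-0.1, -0.2, 0.3]
eef_pos: [496.2, -57.4, 42.9]
ft_force: [-5.6, -2.7, 17.4]
eef_pos: [496.3, -57.3, 42.9]
ft_force: [-6.4, -0.4, 18.3]
```

The strip top is at 42.9, so the cap stands about 9.7 mm above it. The switch is **locked in (on)** and I have to press it out first. I go back, press to the stop (TCP ≈ 48.9) and release.

```bash
python3 -m inch '0 -0.001 0 0.008 0 0 0;0 -0.008 0.0385 0.014 0 0 0;0 -0.008 0.0385 0.014 0 0 0;0 -0.008 0.0385 0.012 0 0 0;0 -0.008 0.0385 0.012 0 0 0'; python3 -m inch '0 0 0 -0.001 0 0 0;0 0 0 -0.002 0 0 0;0 0 0 -0.0028 0 0 0;0 0 0 -0.0036 0 0 0;0 0 0 -0.0044 0 0 0'
```

```text
t: 13.08
eef_pos: [488.3, -18.7, 54.9]
orientation: [0.551, 0.439, 0.555, -0.443]
ft_force: [0.4, 0.6, 0.0]
gripper_width: 0.5
t: 13.5
eef_pos: [488.5, -19.1, 50.5]
orientation: [0.551, 0.439, 0.554, -0.443]
ft_force: [-0.8, -2.6, 4.9]
gripper_width: 0.4
```

View pics/w0.png

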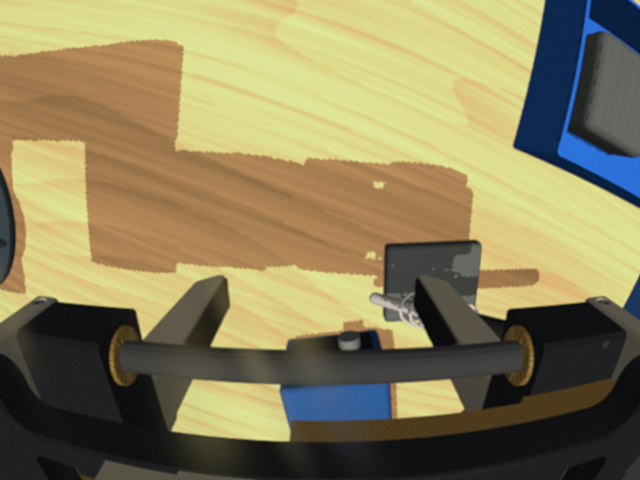

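w0 (the open gripper) shows the tip corners at (228,277) and (417,277). By triangulation that puts the tips level with the reported TCP, which matches the touch: tip z ≈ TCP z + 2. I use that measured offset from here on, and finish the press.

```bash
python3 -m inch '0 -0.0003 0.0004 -0.0007 0 0 0;0 -0.0003 0.0004 -0.0014 0 0 0;0 -0.0003 0.0004 -0.0019 0 0 0;0 -0.0003 0.0004 -0.0022 0 0 0'
```

```text
t: 13.83
eef_pos: [488.5, -19.1, 48.9]
orientation: [0.551, 0.439, 0.554, -0.443]
ft_force: [-3.8, -3.6, 16.9]
gripper_width: 0.3
```

Stop reached (17 N at 48.9). I release, then feel for the out position (contact expected at ≈56.8).

```bash
python3 -m inch '0 0 0 0.001 0 0 0;0 0 0 0.004 0 0 0;0 0 0 0.008 0 0 0;0 0 0 0.0105 0 0 0;0 0 0 0.0105 0 0 0;0 0 0 0.0095 0 0 0;0 0 0 0.009 0 0 0'; for i in 1 2 3; do python3 -m inch '0 0 0 -0.0004 0 0 0;0 0 0 -0.0008 0 0 0'|grep -E 'eef|ft'; done
```

```text
t: 14.42
eef_pos: [488.4, -19.1, 57.6]
orientation: [0.551, 0.439, 0.554, -0.443]
ft_force: [-0.3, 0.1, -0.2]
gripper_width: 0.4
eef_pos: [488.2, -19.0, 56.6]
ft_force: [-0.4, 0.5, 1.3]
eef_pos: [488.2, -19.0, 55.8]
ft_force: [-1.0, -0.1, 1.6]
eef_pos: [488.3, -19.0, 55.0]
ft_force: [-0.2, -1.0, 3.2]
```

The cap now stands about 13.8 mm above the strip, so the switch is **out (off)**. Now to the tester, high over the screwdrivers.

```bash
python3 -m inch '0.02 0 0 0.035 0 0 0;0.05 0 0.01 0.07 0 0 -0.05;0.093 0 0.03 0.1 0 0 -0.12;0.093 -0.002 0.06 0.12 0 0 -0.24;0.093 -0.004 0.1 0.12 0 0 -0.36;0.093 -0.004 0.14 0.12 0 0 -0.48;0.093 -0.004 0.18 0.12 0 0 -0.48;0.093 -0.004 0.22 0.12 0 0 -0.48'; python3 -c "
from h import *
s=manip.observe();q=s['orientation'];Q=R.from_quat([q[1],q[2],q[3],q[0]]);print(s['eef_pos'],np.arctan2(Q.as_matrix()[1,1],Q.as_matrix()[0,1]))"
```

```text
t: 15.58
eef_pos: [483.9, 199.3, 175.1]
orientation: [-0.429, -0.559, -0.433, 0.562]
ft_force: [1.1, -1.0, -0.3]
gripper_width: 49.1
[483.86373624 199.3299197  175.1096456 ] -0.2585931032305721
```

```bash
python3 -m inch '0.093 0 0.04 0 0 0 0;0.093 0 0.08 0 0 0 0;0.093 0 0.085 0 0 0 0;0.093 0 0.085 0 0 0 0;0.093 0 0.085 0 0 0 0'; python3 w.py w5
```

```text
t: 16.0
eef_pos: [483.6, 283.9, 174.7]
orientation: [-0.43, -0.559, -0.433, 0.562]
ft_force: [-1.4, -0.5, -0.1]
gripper_width: 82.5
[483.57 283.86 174.69] [-0.42965 -0.55858 -0.43345  0.5617 ] [-1.41 -0.52 -0.14] 16.0
yaw -0.257891498483863 tilt [-0.0068  0.0016 -1.    ]
```

View pics/w5.png

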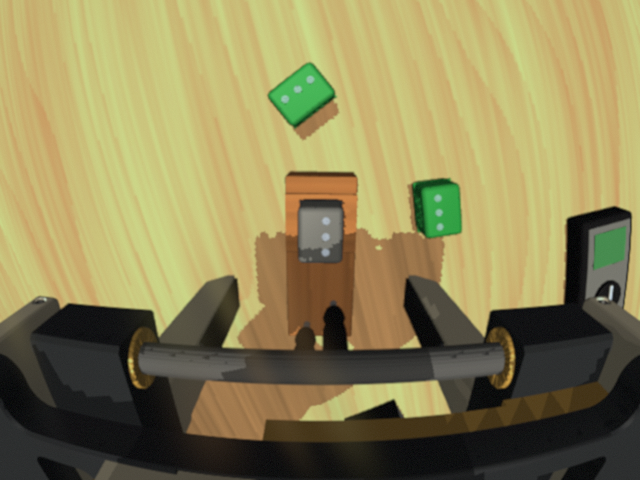

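The wrist view shows the tester's top face at about u 300–343, v 205–263, with the block parallel to the image columns. The green look-alikes at (301,95) and (438,208) are clear of it.

Run:
```python
from h import *
s=manip.observe()
im=cv2.imread('pics/w5.png');g=im.max(2).astype(int)
print('row230',g[225,285:360]);print('col312',g[195:272,312]); 
for n,u,v,z in[('L',300,235,80),('R',343,235,80),('C',321.5,234,80),('topedge',321,205,80),('bot',321,263,80),('bl',287,190,40),('br',356,190,40),('bend',321,176,40)]:print(n,at('wrist',u,v,z,s).round(1))
y=np.array([.256,.967,0]);x=np.array([.967,-.256,0])
for c in([483.5,284,80],):print([np.round(proj('wrist',np.array(c)+a*17*x+b*22*y,s)) for a in(-1,1) for b in(-1,1)])
```

```text
row230 [200 199 198 198 199 199 198 198 199 198 199 189 152 111 100 112 126 132
 139 139 138 138 137 138 137 136 136 137 135 135 134 134 135 134 133 134
 132 134 134 134 138 143 143 136 130 129 129 130 130 129 128 128 129 126
 118 107  93  80  89 125 161 186 198 197 196 197 197 194 196 197 197 201
 203 210 211]
col312 [199 206 200 169 102  41  41  46  48  47  50  61  79  96 113 122 131 136
 140 140 139 139 140 139 137 138 137 137 138 135 137 136 135 136 134 134
 134 135 133 132 132 131 131 131 131 129 130 129 130 128 128 129 129 123
 108  85  79  76  76  76  75  79  81  85  85  80  68  86 108 120 121 121
 120 120 120 122 121]
L [468.3 289.7  80. ]
R [498.9 281.6  80. ]
C [483.8 286.4  80. ]
topedge [489.1 307.4  80. ]
bot [477.6 264.6  80. ]
bl [462.9 319.2  40. ]
br [517.9 304.7  40. ]
bend [493.  323.2  40. ]
[array([299., 265.]), array([298., 208.]), array([344., 265.]), array([345., 208.])]
```

```bash
python3 -m inch '0.093 -0.0005 0.0013 -0.02 -0.0016 -0.0068 0;0.093 -0.0005 0.0013 -0.055 -0.0016 -0.0068 0;0.093 -0.0005 0.0013 -0.09 -0.0016 -0.0068 0;0.093 -0.0005 0.0013 -0.118 -0.0016 -0.0068 0;0.093 -0.0005 0.0013 -0.128 -0.0016 -0.0068 0;0.093 -0.0005 0.0013 -0.129 -0.0016 -0.0068 0;0.093 -0.0005 0.0013 -0.129 -0.0016 -0.0068 0;0.093 -0.0005 0.0013 -0.129 -0.0016 -0.0068 0'
```

```text
t: 16.72
eef_pos: [484.4, 284.6, 47.6]
orientation: [0.431, 0.561, 0.431, -0.56]
ft_force: [-0.2, 0.6, -0.0]
gripper_width: 92.7
```

Close around the tester (it has slack in its slot).

```bash
python3 -m inch '0.06 -0.0012 0.0005 -0.0018 0 0 0;0.04 -0.0012 0.0005 -0.0018 0 0 0;0.03 -0.0012 0.0005 -0.0018 0 0 0;0.02 -0.0012 0.0005 -0.0018 0 0 0;0.02 -0.0012 0.0005 -0.0018 0 0 0;0.02 -0.0012 0.0005 -0.0018 0 0 0;0.02 -0.0012 0.0005 -0.0018 0 0 0;0.02 -0.0012 0.0005 -0.0018 0 0 0' 30;python3 -m inch '0.02 0 0 0 0 0 0;0.02 0 0 0 0 0 0;0.02 0 0 0 0 0 0'
```

```text
t: 17.38
eef_pos: [483.2, 285.1, 45.8]
orientation: [0.431, 0.561, 0.431, -0.56]
ft_force: [-0.7, 0.0, -0.4]
gripper_width: 44.2
t: 17.63
eef_pos: [483.2, 285.1, 45.8]
orientation: [0.431, 0.561, 0.431, -0.56]
ft_force: [-0.5, -0.5, 0.1]
gripper_width: 33.7
```

Gripped at 33.7 mm, as expected. Lift straight up, then travel above the screwdrivers.

```bash
python3 -m inch '0.02 0 0 0.01 0 0 0;0.02 0 0 0.03 0 0 0;0.02 0 0 0.055 0 0 0;0.02 0 0 0.09 0 0 0;0.02 0.003 -0.01 0.125 0 0 0.06;0.02 0.005 -0.045 0.125 0 0 0.18;0.02 0.008 -0.085 0.125 0 0 0.30;0.02 0.011 -0.125 0.125 0 0 0.42'; python3 -c "
from h import *
s=manip.observe();q=s['orientation'];Q=R.from_quat([q[1],q[2],q[3],q[0]]).as_matrix();print(s['eef_pos'],np.arctan2(Q[1,1],Q[0,1]),Q[:,0])"
```

```text
t: 18.3
eef_pos: [493.9, 163.6, 172.1]
orientation: [0.537, 0.461, 0.537, -0.459]
ft_force: [1.7, -0.3, -1.2]
gripper_width: 34.0
[493.88448632 163.60115981 172.05464599] 0.15380838404918962 [ 0.00331561  0.00220953 -0.99999206]
```

```bash
python3 -m inch '0.02 0.003 -0.04 0 -0.0022 0.0033 0.03;0.02 0.006 -0.08 0 -0.0022 0.0033 0.068;0.02 0.009 -0.12 0 -0.0022 0.0033 0.068;0.02 0.012 -0.16 0 -0.0022 0.0033 0.068;0.02 0.016 -0.20 -0.01 -0.0022 0.0033 0.068;0.02 0.02 -0.24 -0.02 -0.0022 0.0033 0.068;0.02 0.024 -0.28 -0.03 -0.0022 0.0033 0.068;0.02 0.026 -0.32 -0.03 -0.0022 0.0033 0.068';python3 -m inch '0.02 0 0 0 0 0 0;0.02 0 0 0 0 0 0'; python3 w.py w6
```

```text
t: 18.97
eef_pos: [519.0, -158.2, 141.2]
orientation: [0.552, 0.441, 0.553, -0.442]
ft_force: [0.9, 0.9, -0.5]
gripper_width: 34.1
t: 19.13
eef_pos: [518.7, -160.0, 141.3]
orientation: [0.551, 0.442, 0.552, -0.443]
ft_force: [1.0, 0.2, -1.0]
gripper_width: 33.6
[ 518.69 -159.97  141.31] [ 0.55077  0.44235  0.55226 -0.4427 ] [ 1.02  0.18 -1.03] 19.1333
yaw 0.21842102830682752 tilt [-2.e-03  9.e-04 -1.e+00]
```

View pics/w6.png

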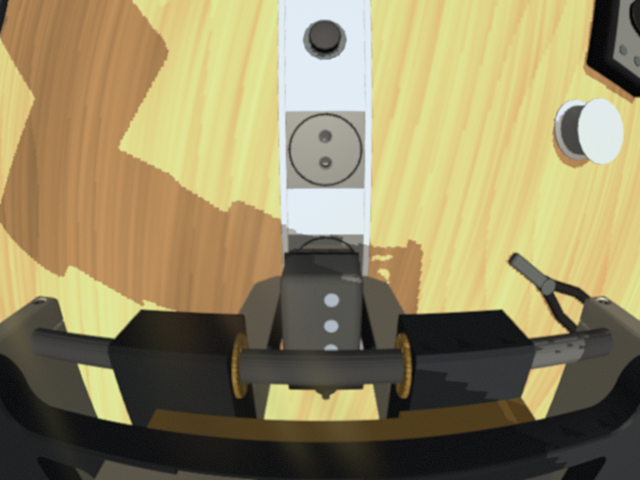

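The wrist view shows the free socket's holes at about (325,137) and (325,162), the switch at (324,38), and the tester upright in the grip (u 283–362). Now sub-pixel hole positions.

Run:
```python
from h import *
s=manip.observe();im=cv2.imread('pics/w6.png');g=cv2.cvtColor(im,cv2.COLOR_BGR2GRAY)
P=[]
for(u,v)in[(325,137),(325,162)]:
    w=g[v-10:v+11,u-10:u+11].astype(float);m=np.clip(np.median(w)-20-w,0,None);Y,X=np.mgrid[-10:11,-10:11]
    a,b=u+(m*X).sum()/m.sum(),v+(m*Y).sum()/m.sum();p=at('wrist',a,b,45,s);P.append(p);print(a,b,p.round(2))
P=np.array(P);d=P[0]-P[1];print('mid',P.mean(0),np.linalg.norm(d),'yaw',np.arctan2(-d[0],d[1]))
print('circle',at('wrist',325,149.5,45,s),'sw out',at('wrist',324,36.5,59,s))
T=s['eef_pos'];ya=np.arctan2(d[0]*-1,d[1]);y=np.array([-np.sin(.2184),np.cos(.2184),0]);x=np.array([np.cos(.2184),np.sin(.2184),0])
M=T+[0,0,14.2]
for z in(-20,20):print(z,[np.round(proj('wrist',M+a*17*x+b*22*y+[0,0,z],s),1) for a in(-1,1) for b in(1,-1)])
print('lens',np.round(proj('wrist',M+[0,0,20],s),1), 'pin',np.round(proj('wrist',M+9.5*y-[0,0,39],s),1))
print(g[240:300:1,322])
```

```text
325.2720588235294 135.55746904024767 [505.03 -85.    45.  ]
325.23249490142763 162.440063448901 [ 509.19 -103.71   45.  ]
mid [507.11061581 -94.35849919  45.        ] 19.165463959728758 yaw 0.2190390625268459
circle [507.01047312 -94.73114168  45.        ] sw out [489.21331054 -18.5482956   59.        ]
-20 [array([287.1, 246.3]), array([289.8, 324.6]), array([356.3, 246.3]), array([353.4, 324.7])]
20 [array([278.1, 277.2]), array([282.9, 368.7]), array([365.3, 277.3]), array([360.2, 368.8])]
lens [321.6 326.6] pin [321.6 257.6]
[83 89 87 87 91 95 97 92 81 62 53 47 33 24 37 49 54 55 56 55 56 54 58 57
 57 55 50 46 45 45 45 46 45 48 53 57 64 70 72 78 78 79 83 83 85 85 86 86
 86 85 87 86 86 86 85 85 82 83 84 86]
```

Top and wrist cameras differ by the same ~3.5 mm in y for both tester and socket, so their relative position is consistent. I use the wrist frame for both: target TCP (507.1, −94.4), yaw 0.219.

```bash
python3 -m inch '0.02 -0.006 0.033 0 -0.0009 -0.002 0;0.02 -0.0116 0.0656 -0.01 -0.0009 -0.002 0;0.02 -0.0116 0.0656 -0.035 -0.0009 -0.002 0;0.02 -0.0116 0.0656 -0.055 -0.0009 -0.002 0;0.02 -0.0116 0.0656 -0.063 -0.0009 -0.002 0;0.02 -0.0116 0.0656 -0.063 -0.0009 -0.002 0;0.02 -0.0116 0.0656 -0.063 -0.0009 -0.002 0'; python3 w.py w7
python3 - <<'E'
from h import *
s=manip.observe()
im=cv2.imread('pics/w7.png')[170:370,220:430];cv2.imwrite('pics/c7.png',cv2.convertScaleAbs(cv2.resize(im,None,fx=2.9,fy=2.9,interpolation=cv2.INTER_CUBIC),alpha=1.5))
print(np.round(proj('wrist',[507.1,-94.4,45],s),1))
E
```

```text
t: 19.77
eef_pos: [507.4, -92.4, 79.1]
orientation: [0.552, 0.442, 0.552, -0.442]
ft_force: [-0.2, -1.1, -0.3]
gripper_width: 33.8
[507.44 -92.42  79.08] [ 0.55206  0.44202  0.55199 -0.44176] [-0.21 -1.1  -0.33] 19.7667
yaw 0.2207121530986878 tilt [ 3.e-04  2.e-04 -1.e+00]
[319.8 269.8]
```

View pics/c7.png

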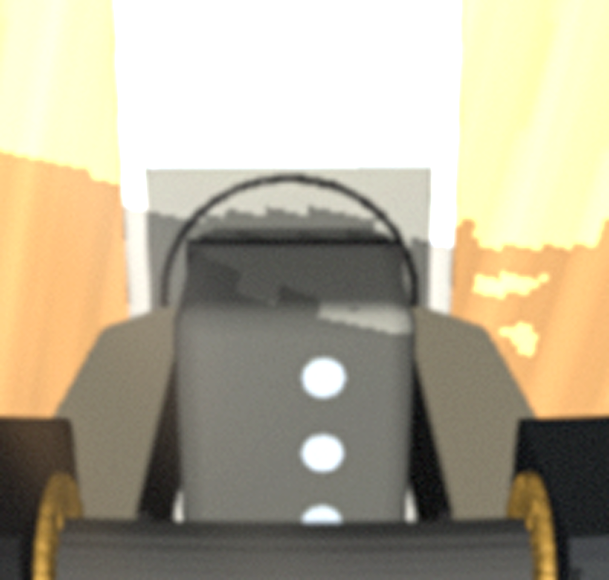

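The last allowed picture shows the tester over the socket circle. The circle's centre is at u≈320 against the prediction of 319.8, and the tester's at 322. That matches the small x/y correction still to make. Quick check of y from the circle's far edge.

Run:
```python
from h import *
s=dict(manip.observe());L=at('wrist',220+164/2.9,170+292/2.9,45,s);Rr=at('wrist',220+416/2.9,170+292/2.9,45,s);F=at('wrist',320,170+178/2.9,45,s)
D=np.linalg.norm(L-Rr);y=np.array([-.219,.9757,0]);print(L,Rr,D,F,'centre',F-y*D/2)
s6=dict(s);s6['eef_pos']=np.array([518.69,-159.97,141.31]);s6['orientation']=np.array([.55077,.44235,.55226,-.4427])
print(at('wrist',325,113,45,s6),at('wrist',325,187,45,s6),at('wrist',289,149,45,s6),at('wrist',361,149,45,s6))
```

```text
[ 482.5050951  -100.56688487   45.        ] [532.25547172 -89.49200139  45.        ] 50.968156895917375 [502.20358146 -71.70632829  45.        ] centre [507.78459464 -96.57114364  45.        ]
[501.38118022 -70.8425003   45.        ] [ 512.86473168 -122.48229558   45.        ] [ 482.05802228 -101.19070102   45.        ] [531.76549137 -90.11624611  45.        ]
```

```bash
python3 -m inch '0.02 0 -0.0034 -0.004 0 0 0;0.02 0 -0.0034 -0.004 0 0 0;0.02 0 -0.0034 -0.004 0 0 0;0.02 0 -0.0034 -0.004 0 0 0'; python3 w.py w8
python3 - <<'E'
from h import *
s=manip.observe();g=cv2.cvtColor(cv2.imread('pics/w8.png'),cv2.COLOR_BGR2GRAY)
print(g[215:262,316:324].mean(1).round(0).astype(int));print(g[262,260:380]);print(g[285,320])
print(s['dq'].round(4))
for v in(228,230,232,234,236,238,240):print(v,at('wrist',320,v,45,s).round(1))
E
```

```text
t: 20.15
eef_pos: [507.9, -96.4, 75.9]
orientation: [0.552, 0.442, 0.551, -0.442]
ft_force: [-0.4, -0.3, 0.0]
gripper_width: 34.3
[507.91 -96.35  75.86] [ 0.5524   0.44245  0.55131 -0.44175] [-0.37 -0.29  0.02] 20.15
yaw 0.21995748914281285 tilt [ 1.8e-03 -2.0e-04 -1.0e+00]
[232 232 233 233 233 229 208 165 137 109  72  59  91 124 140 143 142 142
 142 142 141 142 141 141 142 141 137 130 122 108  87  67  54  49  50  48
  43  30  23  36  48  53  54  55  55  56  55]
[146 146 147 153 161 165 166 169 167 162 143 115  98  95  90  71  56  59
  78  90  91  93  92  84  64  52  49  50  48  49  52  51  53  53  55  56
  56  59  58  57  58  56  56  54  55  57  56  55  56  55  56  55  55  54
  56  53  54  55  53  57  53  53  56  55  53  56  55  55  53  57  54  55
  58  55  54  55  56  57  55  55  56  54  55  55  55  57  55  55  54  54
  54  53  52  51  52  51  49  48  57  76  83  81  69  42  31  57  77  85
  99 130 158 168 170 166 166 161 150 135 130 132]
85
[ 0.0015  0.0023  0.0019  0.0001 -0.0017 -0.0006]
228 [501.7 -72.4  45. ]
230 [501.9 -73.5  45. ]
232 [502.2 -74.6  45. ]
234 [502.4 -75.7  45. ]
236 [502.7 -76.9  45. ]
238 [502.9 -78.   45. ]
240 [503.2 -79.1  45. ]
```

Settled estimate for the socket is (507.1, −95.8). Correct and descend gently; pins meet the face level at TCP ≈69.8, and home is TCP ≈50.8.

```bash
python3 -m inch '0.02 -0.0007 0.0005 -0.002 0.0002 0.0018 0;0.02 -0.0007 0.0005 -0.004 0.0002 0.0018 0;0.02 -0.0007 0.0005 -0.005 0.0002 0.0018 0;0.02 -0.0007 0.0005 -0.006 0.0002 0.0018 0;0.02 -0.0007 0.0005 -0.007 0.0002 0.0018 0;0.02 -0.0007 0.0005 -0.0075 0.0002 0.0018 0'
```

```text
t: 20.7
eef_pos: [507.1, -95.8, 68.1]
orientation: [0.552, 0.442, 0.552, -0.442]
ft_force: [0.3, 0.7, -1.4]
gripper_width: 33.5
```

```bash
for i in 1 2; do python3 -m inch '0.02 0 0 -0.0007 0 0 0;0.02 0 0 -0.0014 0 0 0;0.02 0 0 -0.002 0 0 0;0.02 0 0 -0.002 0 0 0'|grep -v gr; done
```

```text
t: 21.03
eef_pos: [507.1, -95.8, 66.0]
orientation: [0.552, 0.442, 0.552, -0.442]
ft_force: [-0.2, -1.0, -0.9]
t: 21.37
eef_pos: [507.0, -95.7, 63.8]
orientation: [0.552, 0.442, 0.552, -0.442]
ft_force: [0.1, 0.0, -1.4]
```

The pins are about 6 mm below the face with no force, so they are in the holes.

```bash
for i in 1 2; do python3 -m inch '0.02 0 0 -0.0015 0 0 0;0.02 0 0 -0.003 0 0 0;0.02 0 0 -0.0045 0 0 0;0.02 0 0 -0.005 0 0 0'|grep -v gr; done; python3 -m inch '0.02 0 0 -0.0007 0 0 0;0.02 0 0 -0.0012 0 0 0;0.02 0 0 -0.0012 0 0 0'
```

```text
t: 21.7
eef_pos: [506.8, -95.7, 58.5]
orientation: [0.552, 0.442, 0.552, -0.442]
ft_force: [-0.9, 0.1, -1.1]
t: 22.03
eef_pos: [506.8, -95.7, 53.3]
orientation: [0.551, 0.442, 0.552, -0.442]
ft_force: [-0.7, -0.1, -0.9]
t: 22.28
eef_pos: [506.7, -95.7, 52.0]
orientation: [0.551, 0.442, 0.552, -0.442]
ft_force: [0.8, -0.1, -1.3]
gripper_width: 33.8
```

```bash
for i in 1 2 3; do python3 -m inch '0.02 0 0 -0.0004 0 0 0;0.02 0 0 -0.0008 0 0 0;0.02 0 0 -0.0008 0 0 0'|grep -v gr; done
```

```text
t: 22.53
eef_pos: [506.7, -95.7, 51.1]
orientation: [0.551, 0.442, 0.552, -0.442]
ft_force: [1.0, 1.0, -0.5]
t: 22.78
eef_pos: [506.8, -95.7, 50.8]
orientation: [0.551, 0.442, 0.552, -0.442]
ft_force: [-2.8, 0.2, 6.3]
t: 23.03
eef_pos: [506.7, -95.7, 50.7]
orientation: [0.551, 0.442, 0.552, -0.442]
ft_force: [-4.9, 1.9, 11.5]
```

Seated at 50.8 with 11 N, exactly the predicted height. Release and rise.

```bash
python3 -m inch '0.045 0 0 0.0004 0 0 0;0.06 0 0 0.0004 0 0 0;0.06 0 0 0.0004 0 0 0;0.06 0 0 0.0004 0 0 0'; python3 -m inch '0.06 0 0 0.02 0 0 0;0.06 0 0 0.05 0 0 0;0.06 0 0 0.08 0 0 0;0.03 -0.009 0.038 0.09 0 0 0;0 -0.018 0.0765 0.09 0 0 0;0 -0.018 0.0765 0.09 0 0 0;0 -0.018 0.0765 0.085 0 0 0;0 -0.018 0.0765 0.06 0 0 0'; python3 -m inch '0 0 0 0 0 0 0;0 0 0 0 0 0 0';python3 w.py w9
```

```text
t: 23.37
eef_pos: [506.8, -95.7, 51.0]
orientation: [0.551, 0.442, 0.552, -0.442]
ft_force: [0.6, 0.2, 0.4]
gripper_width: 55.8
t: 24.03
eef_pos: [491.0, -19.5, 113.1]
orientation: [0.554, 0.443, 0.551, -0.441]
ft_force: [-0.2, -0.2, 0.0]
gripper_width: 31.3
t: 24.2
eef_pos: [490.8, -20.3, 112.5]
orientation: [0.553, 0.442, 0.551, -0.441]
ft_force: [0.2, 0.7, 0.6]
gripper_width: 17.8
[490.83 -20.25 112.54] [ 0.55286  0.44248  0.55103 -0.4415 ] [0.22 0.66 0.59] 24.2
yaw 0.2203548706158207 tilt [ 2.9e-03 -5.0e-04 -1.0e+00]
```

```bash
python3 -m inch '0 -0.0023 0.0012 -0.01 0.0005 0.0029 0;0 -0.0023 0.0012 -0.03 0.0005 0.0029 0;0 -0.0023 0.0012 -0.045 0.0005 0.0029 0;0 -0.0023 0.0012 -0.052 0.0005 0.0029 0;0 -0.0023 0.0012 -0.053 0.0005 0.0029 0;0 -0.0023 0.0012 -0.053 0.0005 0.0029 0'; for i in 1 2 3; do python3 -m inch '0 0 0 -0.0006 0 0 0;0 0 0 -0.0011 0 0 0'|grep -E 'eef|ft'; done
```

```text
t: 24.75
eef_pos: [489.0, -19.2, 60.4]
orientation: [0.552, 0.442, 0.552, -0.442]
ft_force: [1.0, 1.1, 0.2]
gripper_width: 0.8
eef_pos: [489.6, -19.3, 60.0]
ft_force: [-0.1, 0.1, 1.3]
eef_pos: [490.0, -19.4, 59.4]
ft_force: [-0.2, 0.3, -0.7]
eef_pos: [490.1, -19.4, 58.5]
ft_force: [0.4, -0.5, 0.1]
```

Cap still out (no contact at 58.5). Now press to the stop at about 10 mm/s.

```bash
python3 -m inch '0 -0.0015 0.0004 -0.0008 0 0 0;0 -0.0015 0.0004 -0.0016 0 0 0;0 -0.0015 0.0004 -0.0024 0 0 0;0 -0.0015 0.0004 -0.0032 0 0 0;0 -0.0015 0.0004 -0.004 0 0 0;0 -0.0015 0.0004 -0.0048 0 0 0;0 -0.0015 0.0004 -0.0056 0 0 0;0 -0.0015 0.0004 -0.0064 0 0 0'; python3 -m inch '0 0 0 -0.0008 0 0 0;0 0 0 -0.0014 0 0 0;0 0 0 -0.002 0 0 0'
```

```text
t: 25.92
eef_pos: [488.4, -18.9, 52.1]
orientation: [0.553, 0.443, 0.551, -0.441]
ft_force: [-2.8, 0.8, 6.2]
gripper_width: 0.7
t: 26.17
eef_pos: [488.4, -18.9, 50.1]
orientation: [0.553, 0.443, 0.551, -0.441]
ft_force: [-3.5, 0.5, 4.8]
gripper_width: 0.3
```

```bash
python3 -m inch '0 0 0 -0.0007 0 0 0;0 0 0 -0.0014 0 0 0;0 0 0 -0.0018 0 0 0;0 0 0 -0.0018 0 0 0'; python3 -m inch '0 0 0 0.001 0 0 0;0 0 0 0.004 0 0 0;0 0 0 0.008 0 0 0;0 0 0 0.010 0 0 0;0 0 0 0.010 0 0 0;0 0 0 0.010 0 0 0;0 0 0 0.010 0 0 0;0 0 0 0.010 0 0 0'
```

```text
t: 26.5
eef_pos: [488.5, -18.9, 48.9]
orientation: [0.553, 0.443, 0.551, -0.441]
ft_force: [-5.8, 0.8, 14.8]
gripper_width: 0.6
t: 27.17
eef_pos: [488.4, -18.9, 58.7]
orientation: [0.553, 0.443, 0.551, -0.441]
ft_force: [-1.1, 0.8, -0.4]
gripper_width: 0.2
```

Stop reached and released. Feel where the cap stands (in: ≈52.8, out: ≈56.8).

```bash
python3 -m inch '0 0 0 -0.002 0 0 0;0 0 0 -0.0035 0 0 0;0 0 0 -0.0045 0 0 0;0 0 0 -0.005 0 0 0'; for i in 1 2 3; do python3 -m inch '0 0 0 -0.0003 0 0 0;0 0 0 -0.0006 0 0 0'|grep -E 'eef|ft'; done
```

```text
t: 27.5
eef_pos: [488.3, -18.9, 53.4]
orientation: [0.553, 0.443, 0.551, -0.442]
ft_force: [0.5, 0.1, -0.1]
gripper_width: 0.4
eef_pos: [488.2, -18.9, 52.8]
ft_force: [-0.4, -0.4, 2.6]
eef_pos: [488.2, -18.9, 52.3]
ft_force: [-1.4, 0.7, 3.7]
eef_pos: [488.3, -18.9, 51.9]
ft_force: [-0.3, -0.3, 3.6]
```

Contact at 52.8 under a light touch: locked in. I withdraw and check the tester's lenses numerically with the fixed cameras.

```bash
python3 -m inch '0 0 0 0.01 0 0 0;0 0 0 0.04 0 0 0;0 0 0.01 0.08 0 0 0;0 -0.01 0.05 0.12 0 0 0;0 -0.02 0.09 0.14 0 0 0;0 -0.03 0.13 0.15 0 0 0;0 -0.04 0.17 0.15 0 0 0;0 -0.05 0.2 0.15 0 0 0'; python3 -m inch '0 0 0 0 0 0 0;0 0 0 0 0 0 0'
python3 - <<'E'
from h import *
for cam in('top','scene'):
    _,im=grab(cam,cam+'9');a=im.astype(int);b=cv2.imread(f'pics/{cam}0.png')[:,:,::-1].astype(int)
    u,v=proj(cam,[507,-97,85]);print(cam,'tester top predicted',round(u,1),round(v,1))
    w=a[int(v)-12:int(v)+13,int(u)-12:int(u)+13].mean(2);Y,X=np.where(w<120 if cam=='top' else w<110)
    d=np.abs(a-b).sum(2)[int(v)-35:int(v)+36,int(u)-35:int(u)+36]>90
    n,l,s,c=cv2.connectedComponentsWithStats(d.astype(np.uint8));k=1+s[1:,4].argmax();print('change blob',s[k],c[k]+[int(u)-35,int(v)-35])
    for nm,P in(('mm',[771,131,45]),('reel',[736,-15,40]),('pl',[760,-174,12])):
        p,q=map(int,proj(cam,P));print(nm,np.abs(a-b).sum(2)[max(q-20,0):q+20,max(p-20,0):p+20].mean().round(1),end=' ')
    print()
E
```

```text
t: 28.67
eef_pos: [440.5, 175.0, 203.6]
orientation: [0.553, 0.444, 0.55, -0.441]
ft_force: [0.9, 0.2, -0.2]
gripper_width: 0.6
t: 28.83
eef_pos: [440.0, 176.7, 204.5]
orientation: [0.554, 0.443, 0.551, -0.439]
ft_force: [0.2, 0.1, 1.3]
gripper_width: 0.5
top tester top predicted 396.6 282.2
change blob [22 30  6 16 40] [385.1  284.15]
mm 20.0 reel 36.6 pl 28.0 
scene tester top predicted 182.3 254.0
change blob [ 27  36  28  23 214] [189.18691589 266.21962617]
mm 10.8 reel 12.1 pl 11.1
```

```bash
python3 -c "
from workcell import manip
print(manip.observe()['t']);print(manip.job_done())"
```

```text
28.9333
the job is handed in; nothing more can be done
None
```

The grey tester is plugged fully home in the free socket and the switch is locked in (on). I handed the job in at about 29 s of the 66 s allowed.

1. **Switch at the start:** it was on. A light touch found the cap about 9.7 mm above the strip's top, measured against a touch on the bare strip beside it. I pressed it to the stop once with about 17 N. A second touch found it about 13.8 mm up, which is off.
2. **Plugging in:** the pins met no resistance on the way in. The plug face met the socket at the predicted height, and I stopped pushing at about 11 N. Before the second press, nothing was touched 1.7 mm above the height where I had felt the cap out, so the switch was not felt to the millimetre again.
3. **Switching on:** one press to the stop at about 15 N, then released. A light touch afterwards found the cap at the locked height, at TCP z about 52.8 mm. I then withdrew the arm clear of everything.

**Checks that disagreed or fell short:**
- The fingertips were about level with the reported TCP, not 19 mm ahead of it as described. I used the offset I had felt.
- The top and wrist cameras differed by about 3.5 mm in y, the same for tester and socket.
- The final image comparison was coarse. It showed a change at the socket, and I read no disturbance at the multimeter, reel or pliers from it, but it was too rough to confirm either closely. That the tester is fully home rests on the seating height and force; I took no close picture of it after release.

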